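Find the latched key and release it

TASK

One of the four identical push keys on the grey key box was left latched down. With the gripper's fingers shut, tap all four keys lightly with the fingertips, one after another from the robot's left to its right, to feel which one is down; then press that one key well in and let go, so that it pops up again. Tap lightly, do not push the other three home, lift nothing and leave the loose things around the box where they are, and finish clear of everything.

Things in the scene. Friction and masses are not known exactly. Their poses are not given: they have to be found in the camera images.
- key_box: Low grey box with a black top, bolted down, 100 (x) x 260 (y) x 55 (z) mm, steel ears at its ends (out to 152 mm from the middle). Origin: centre of its underside, on the table. Its y axis runs along the row of four keys to the robot's left, z is up. Each key is a flat white cap, 36 x 36 mm, in a thin frame (48 mm, 3 mm high). Place and yaw vary.
- place_1 (a point): Key place 1, counted from the robot's left, at box y = +84 mm: fixed point on the box at the centre of the top face of an up key, 68 mm above the table, 13 mm above the box top. It does not move with the key. The top of the latched key is 4 mm lower, 64 mm above the table.
- place_2 (a point): Key place 2 from the left, at box y = +28 mm; as place_1.
- place_3 (a point): Key place 3 from the left, at box y = -28 mm; as place_1.
- place_4 (a point): Key place 4 from the left, at box y = -84 mm; as place_1.
- key_p (a joint): How far one of the four keys is pressed, in m: 0 up, 0.004 latched down, 0.008 fully home. The letter does not tell the place: the order of the keys varies. An up key yields from 4 N on, 0.8 N per mm (10.4 N fully home), and springs back when let go. Any key but the latched one that is pushed deeper than 6 mm is switched, which spoils the job.
- key_q (a joint): How far one of the four keys is pressed, in m: 0 up, 0.004 latched down, 0.008 fully home. The letter does not tell the place: the order of the keys varies. The latched key does not yield below about 7 N. Pressed 6.5 mm deep or more (2.5 mm below its latched height, about 10 N) its catch lets go; once the finger is withdrawn it springs up to 0.
- key_r (a joint): How far one of the four keys is pressed, in m: 0 up, 0.004 latched down, 0.008 fully home. The letter does not tell the place: the order of the keys varies. As key_p and key_q.
- key_s (a joint): How far one of the four keys is pressed, in m: 0 up, 0.004 latched down, 0.008 fully home. The letter does not tell the place: the order of the keys varies. As key_p and key_q.
- vial_a: Loose glass vial with screw cap, 24 mm across, 56 mm high, standing beyond the left end of the box; not to be disturbed. Origin: centre of its underside.
- masking_tape: Loose tape roll, 70 mm across, 19 mm high, lying beyond the right end of the box; not to be disturbed. Origin: centre of its underside.
- pen_1: Loose pen, 135 mm long, 16 mm high, lying between the box and the robot; not to be disturbed. Origin: centre of its underside.
- tc_plug: Loose yellow thermocouple plug, 16 x 34 x 8 mm, lying in front of the left end of the box; not to be disturbed. Origin: centre of its underside.
- post_50: Loose steel optical post, 13 mm across, 50 mm high, standing behind and to the right of the box; not to be disturbed. Origin: centre of its underside.

How it is judged:
By the outcome, as a careful person would: the job done as asked, in the order asked, and still so for the second after the job is handed in, with the robot touching nothing.
It also fails if it takes over 48 s, if anything falls off the work surface, if the arm or the gripper's body presses on something with over 40 N, if the wrist force passes 120 N, or if a joint passes its speed limit or range.

ROBOT

A 6-joint arm with a two-finger parallel gripper is mounted at the origin on a cart in front of the work surface, level with it; the furniture and walls round the work are solid. World frame = base frame: x ahead of the robot, y to its left, z up, the work surface at z = 0. Lengths are in m, angles in rad, forces in N, time in s.
With the tool pointing down it reaches from about 0.375 to 0.9 m from the base axis. Payload 3.1 kg.
Tool frame: the origin (TCP) lies on the front face of the gripper's body, between the roots of the fingers; the fingertips stand 73 mm ahead of it and the grasp point (between the pads) lies 54 mm ahead of it; z points along the fingers, y is the line along which they close (so a half turn about z gives the same grasp; the last joint's range is limited). The gripper opens to 85 mm and grips with 20 to 120 N. Pads are 22 mm wide; open, the fingers measure 114 mm over their backs; the gripper's body (76 mm by 85 mm) begins 54 mm behind the grasp point. The pads swing forward as they close: fully open they stand 13 mm farther back than shut.
Start: joints at [1.153, 0.527, 1.433, -0, 1.181, -0.178], TCP at [0.148, 0.607, 0.304] pointing down, gripper open.
Joint ranges: [-3.08, 3.08], [-0.75, 2.2], [0.22, 2.44], [-1.43, 4.57], [0, 2.65], [-2.85, 2.85]. Speed limits (rad/s): [2.79, 2.79, 3.14, 3.14, 3.14, 3.14].

INTERFACE

Orientations are given as a unit quaternion [x, y, z, w].
In Python, from plant import bot, optics, job gives the robot as it stands.
- The arm moves only by the shell command python3 -m pendant 'ROWS' [FORCE]. ROWS is JSON, a list of rows, each a list of 5 numbers: the finger opening in cm, from 0 to 8.54, then the shift along the tool's x, y, z in cm, then the turn about the tool's z in rad. A call has 1 to 10 rows; each row is the pose to reach, as a shift and turn from the pose commanded when the call began, along the tool's axes at that moment; what a row does not reach only later rows make up. A row lasts 1/10 s, in which the tool goes at most 50 mm and 8.59 degrees, less where a joint would pass 70% of its speed; a pose out of reach is approached as far as the arm can. A call with a gripper value outside its range is refused whole. The fingers move at their own pace and stop on an object; FORCE is the grip in N (left out, the last holds). Time passes only in rows, so rows that repeat a pose let the fingers close. It gives the time, the measured TCP pose, the force and the opening at its end, in the units of the state.
- bot.get_state(): the state, without advancing time (a new reading comes with each control period).
- optics.snapshot(name): name is "scene" or "side" or "wrist"; returns the picture (480x640x3 uint8, red, green, blue); there is no depth.
- optics.camera_info(name): a dict with "vfov" (degrees; the focal length in pixels is half the picture's height over the tangent of half this angle, whatever the lens; pixels are square), "cx", "cy" (the principal point, pixels), "rvec" (rotation vector, rad) and "tvec" (3), from world to camera coordinates, as OpenCV has them. Camera axes: x right, y down, z forward; pixel columns grow to the right and rows downward; lengths in m; the calibration is good to about 2 mm. A picture is of the moment at which its call begins: read the wrist's pose just before it. camera_info takes no time and is no camera call; for the wrist camera it gives the pose at the moment of the call.
- job.hand_in(): hands the job in, once; it reports no verdict.
The state is a dict: "time_s": time; "joint_pos": joint angles; "dq": joint speeds; "tau": joint torques, N m; "tool_pos": TCP position; "tcp_rot": TCP orientation; "force": force on the tool from outside, world axes, zero at the start; "torque": the same for the moment, N m; "gripper_width": opening from 0.0 (shut) to 1.0 (fully open).
Only numpy, scipy, OpenCV 4.12 (cv2) and the standard library are available. Lean on these libraries where they do the work, as an engineer would, in place of code of your own. Each camera call takes 0.05 s, during which the arm holds its last target. There are 200 camera calls.

## Working session

There is one attempt and no reset: what is moved stays moved. The work goes in short steps, Python scripts to look and compute and a shell command to move; the robot and the scene stay as the last step left them, time stands still between calls to the robot, and variables do not carry over. Pictures are saved under pics/ and viewed, on a budget of 10 in all, crops included, one or two more only if the job needs it, and the job is handed in when it is done.

```bash
mkdir -p pics; ls
python3 - <<'E'
from plant import bot, optics, job
import cv2
s=bot.get_state(); print(s)
for n in ("scene","side"):
    print(n,optics.camera_info(n)); cv2.imwrite(f"pics/{n}0.png",optics.snapshot(n)[:,:,::-1])
E
```

```text
pics
{'time_s': 0.0, 'joint_pos': array([ 1.15249038e+00,  5.28491101e-01,  1.43391335e+00,  1.75554535e-05,
        1.18138724e+00, -1.78476175e-01]), 'dq': array([ 5.10695874e-04,  9.88227293e-05, -4.21193998e-04, -1.59576630e-04,
        2.91509075e-04, -1.18314897e-03]), 'tau': array([-1.04082086e-03, -4.42370653e+01, -1.78023756e+01, -2.68462863e-04,
        8.60236818e-03, -7.76469182e-07]), 'tool_pos': array([0.14818224, 0.60660131, 0.30291461]), 'tcp_rot': array([ 1.19630951e-01,  9.92817821e-01, -1.04854460e-03, -3.30997460e-04]), 'force': array([ 0.47797601, -0.0923265 , -0.44475056]), 'torque': array([ 0.00258325, -0.0044233 , -0.02702129]), 'gripper_width': 1.0010514051104926}
scene {'vfov': 52.661673856915115, 'cx': 313.8563851660521, 'cy': 231.5797872229253, 'rvec': array([ 1.98739749, -0.48379875,  0.33234509]), 'tvec': array([-0.40064046,  0.2407906 ,  0.60420821])}
side {'vfov': 53.132768081391816, 'cx': 320.0974853759867, 'cy': 248.60304360239428, 'rvec': array([ 0.61563579, -2.44964222,  1.44477989]), 'tvec': array([0.53849926, 0.12895788, 0.88306974])}
```

View pics/scene0.png

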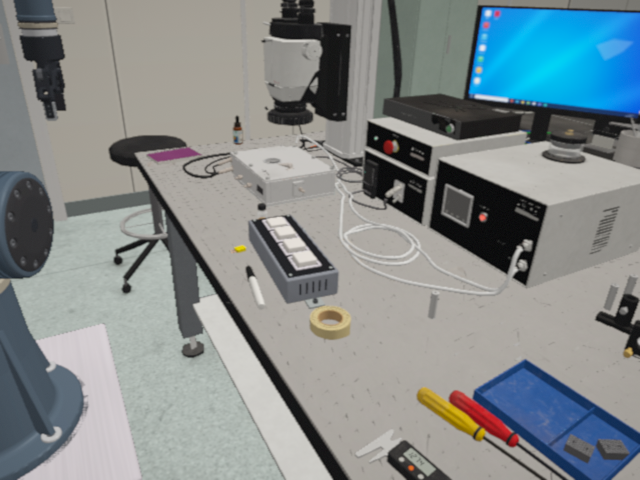

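View pics/side0.png

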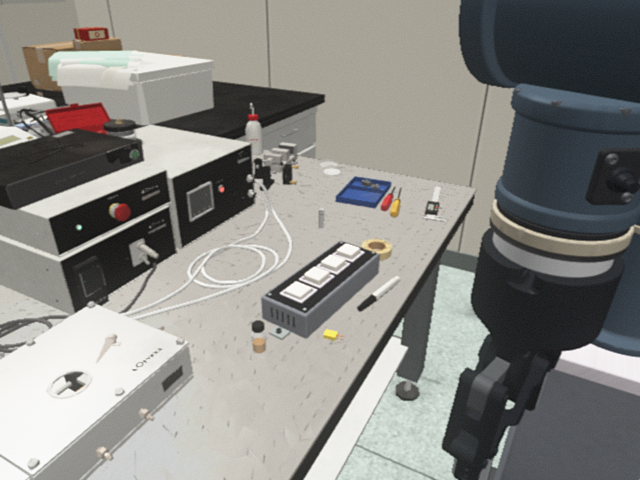

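Scene: box with four caps from about (273,225) (left end) to (302,259); side: caps from (297,292) (place 1, by the vial) to (350,251). Now segment the caps and cast rays.

```bash
cat > h.py <<'E'
import cv2, numpy as np
def cam(i):
    R=cv2.Rodrigues(np.array(i['rvec']))[0]; t=np.array(i['tvec']); f=240/np.tan(np.radians(i['vfov']/2))
    return R,t,f,i['cx'],i['cy']
def ray(i,u,v):
    R,t,f,cx,cy=cam(i); d=R.T@np.array([(u-cx)/f,(v-cy)/f,1]); return -R.T@t,d
def onz(i,u,v,z):
    c,d=ray(i,u,v); return c+d*(z-c[2])/d[2]
def proj(i,p):
    R,t,f,cx,cy=cam(i); q=R@np.array(p)+t; return np.round([f*q[0]/q[2]+cx,f*q[1]/q[2]+cy],1)
def tri(i1,a,i2,b):
    c1,d1=ray(i1,*a); c2,d2=ray(i2,*b)
    s=np.linalg.lstsq(np.c_[d1,-d2],c2-c1,rcond=None)[0]
    p,q=c1+s[0]*d1,c2+s[1]*d2; return (p+q)/2,np.linalg.norm(p-q)
def caps(img,roi,thr=200,amin=60):
    x0,y0,x1,y1=roi; g=img[y0:y1,x0:x1].min(2)
    n,l,st,c=cv2.connectedComponentsWithStats((g>thr).astype(np.uint8))
    return [(c[k]+[x0,y0],st[k,4]) for k in range(1,n) if st[k,4]>=amin]
E
python3 - <<'E'
from plant import optics
from h import *
I={n:optics.camera_info(n) for n in("scene","side")}
for n,roi in (("scene",(255,212,325,275)),("side",(270,238,370,308))):
    im=cv2.imread(f"pics/{n}0.png")
    for thr in (185,205,225):
        print(n,thr,[(c.round(1).tolist(),a,onz(I[n],*c,.067).round(4).tolist()) for c,a in caps(im,roi,thr,40)])
# microscope lower tip
for n,p in (("scene",(291,122)),): print(onz(I[n],*p,0.3))
a=proj
for k in ((302,259),):print(tri(I['scene'],(302,259),I['side'],(350,251)),tri(I['scene'],(273,225),I['side'],(297,292)))
print('micro along ray:'); c,d=ray(I['scene'],291,115); [print((c+d*s).round(2)) for s in (1.2,1.5,1.8)]
print('cams',ray(I['scene'],0,0)[0],ray(I['side'],0,0)[0])
E
```

```text
scene 185 [([285.1, 232.4], np.int32(468), [0.5007, 0.209, 0.067]), ([301.5, 255.1], np.int32(232), [0.4882, 0.113, 0.067]), ([302.3, 264.3], np.int32(59), [0.4744, 0.0829, 0.067])]
scene 205 [([276.7, 220.9], np.int32(94), [0.5076, 0.2645, 0.067]), ([284.5, 230.0], np.int32(116), [0.504, 0.2191, 0.067]), ([293.7, 242.3], np.int32(139), [0.4973, 0.1638, 0.067]), ([304.1, 255.9], np.int32(162), [0.491, 0.1081, 0.067])]
scene 225 []
side 185 [([280.8, 255.8], np.int32(238), [0.5919, 0.1978, 0.067]), ([347.9, 249.1], np.int32(164), [0.4889, 0.1096, 0.067]), ([337.6, 259.3], np.int32(265), [0.4893, 0.1561, 0.067]), ([321.3, 271.7], np.int32(299), [0.4958, 0.2113, 0.067]), ([316.4, 281.1], np.int32(100), [0.4889, 0.2436, 0.067]), ([297.9, 290.9], np.int32(365), [0.5022, 0.2865, 0.067])]
side 205 [([286.5, 252.7], np.int32(93), [0.5887, 0.1818, 0.067]), ([347.9, 248.9], np.int32(148), [0.4893, 0.1092, 0.067]), ([274.3, 258.5], np.int32(69), [0.5974, 0.2128, 0.067]), ([337.0, 259.3], np.int32(233), [0.4904, 0.1565, 0.067]), ([320.7, 271.7], np.int32(267), [0.4969, 0.2119, 0.067]), ([316.9, 281.1], np.int32(73), [0.488, 0.2434, 0.067]), ([297.9, 290.5], np.int32(316), [0.5028, 0.2857, 0.067])]
side 225 [([287.2, 251.4], np.int32(43), [0.59, 0.177, 0.067]), ([348.1, 248.8], np.int32(135), [0.4891, 0.1085, 0.067]), ([335.2, 259.7], np.int32(191), [0.4927, 0.1597, 0.067]), ([319.2, 272.0], np.int32(216), [0.4988, 0.2143, 0.067]), ([297.6, 290.1], np.int32(270), [0.5038, 0.2847, 0.067])]
[0.48423012 0.14952325 0.3       ]
(array([0.48574532, 0.10671966, 0.06235807]), np.float64(0.0007360326350837628)) (array([0.50708442, 0.27721987, 0.05472544]), np.float64(0.006240196958823385))
micro along ray:
[0.66 0.52 0.22]
[0.79 0.79 0.15]
[0.92 1.06 0.08]
cams [ 0.13771425 -0.56747542  0.49251079] [0.15335214 0.88128886 0.53501104]
```

```bash
python3 -m pendant '[[0,-43.5,-32,0,-0.15],[0,-43.5,-32,0,-0.15],[0,-43.5,-32,0,-0.15],[0,-43.5,-32,0,-0.15],[0,-43.5,-32,0,-0.15],[0,-43.5,-32,0,-0.15],[0,-43.5,-32,0,-0.15],[0,-43.5,-32,0,-0.15],[0,-43.5,-32,0,-0.15],[0,-43.5,-32,0,-0.15]]'
python3 -m pendant '[[0,0,0,0,0],[0,0,0,0,0],[0,0,0,0,0],[0,0,0,0,0]]'
python3 - <<'E'
from plant import bot, optics
from h import *
s=bot.get_state(); i=optics.camera_info("wrist"); np.save('wi.npy',i,allow_pickle=True)
cv2.imwrite("pics/w1.png",optics.snapshot("wrist")[:,:,::-1]); print(s['tool_pos'],s['tcp_rot'],s['force'],s['gripper_width'],i)
print([proj(i,p) for p in ((.504,.277,.068),(.489,.109,.068))])
E
```

```text
time_s: 1.1
tool_pos: [0.4692, 0.2229, 0.3037]
tcp_rot: [0.045, 0.999, 0.0, -0.0]
force: [0.5, 1.2, -0.4]
gripper_width: -0.001
time_s: 1.5
tool_pos: [0.4672, 0.2257, 0.3037]
tcp_rot: [0.044, 0.999, -0.0, -0.001]
force: [-0.6, -0.1, -0.0]
gripper_width: 0.002
[0.46717534 0.2257438  0.30372619] [ 4.38194562e-02  9.99039324e-01 -3.61842119e-05 -5.32667827e-04] [-0.56315968 -0.09382182 -0.03982307] 0.001826483054420277 {'vfov': 59.115725393556026, 'cx': 314.2947499299596, 'cy': 241.33098964817196, 'rvec': array([-2.12329791, -1.9448318 , -0.32606646]), 'tvec': array([-0.26531296, -0.46368812,  0.23700851])}
[array([384.8, 254.5]), array([167.5, 254.2])]
```

View pics/w1.png

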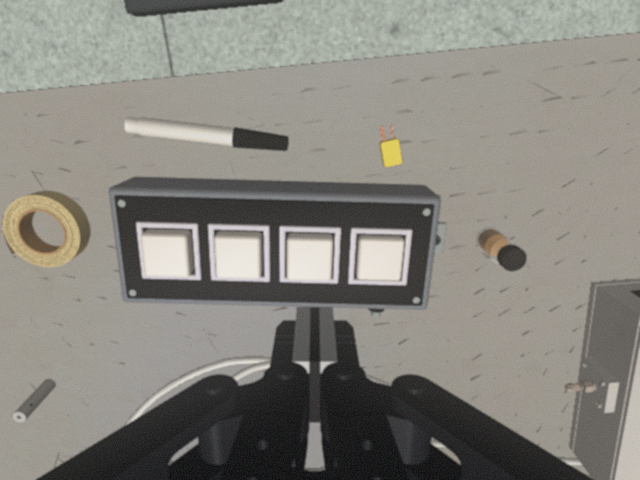

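Wrist view: four caps at about (381,256)=place 1, (310,255), (238,253), (165,252)=place 4; tape, pen, plug, vial, post clear of the row. Measuring them.

```bash
cat > m.py <<'E'
from h import *
def keys(im,i,z=.068):
    g=(im.min(2)>185).astype(np.uint8); g[:215]=0; g[300:]=0; g[:,:125]=0; g[:,425:]=0
    g=cv2.morphologyEx(g,cv2.MORPH_OPEN,np.ones((15,15)))
    n,l,st,c=cv2.connectedComponentsWithStats(g)
    return sorted([(onz(i,st[k,0]+st[k,2]/2-.5,st[k,1]+st[k,3]/2-.5,z),st[k].tolist()) for k in range(1,n) if st[k,4]>800],key=lambda r:-r[0][1])
E
python3 - <<'E'
from m import *
from scipy.spatial.transform import Rotation as Ro
i=np.load('wi.npy',allow_pickle=True).item(); im=cv2.imread('pics/w1.png')
K=keys(im,i)
for p,s in K: print(p.round(4),s)
P=np.array([p for p,s in K]); 
if len(P)==4:
    d=P[0]-P[3]; print('len',np.linalg.norm(d),'dir deg',np.degrees(np.arctan2(d[1],d[0])),'mid',P.mean(0))
R=Ro.from_quat([4.38194562e-02,9.99039324e-01,0,0]).as_matrix(); print('tool y deg',np.degrees(np.arctan2(R[1,1],R[0,1])))
print('shift to keys, cm',[(R.T@(p-[.4672,.2257,.3037])*100).round(2).tolist() for p in P])
E
```

```text
[0.5083 0.2731 0.068 ] [359, 241, 43, 39, 1601]
[0.5043 0.2179 0.068 ] [288, 241, 43, 41, 1742]
[0.4977 0.1621 0.068 ] [216, 239, 43, 41, 1737]
[0.491  0.1051 0.068 ] [140, 237, 47, 41, 1860]
len 0.1688985628886653 dir deg 84.12051780015338 mid [0.50031128 0.18954524 0.068     ]
tool y deg 84.97705114377491
shift to keys, cm [[-3.68, 5.08, 23.57], [-3.76, -0.46, 23.57], [-3.59, -6.06, 23.57], [-3.43, -11.81, 23.57]]
```

Spacing 169 mm over the row (168 expected), and the fingers line up with it to within 1°. Moving to 20 mm above place 1.

```bash
python3 -m pendant '[[0,-3.65,5.1,0,0],[0,-3.65,5.1,0,0],[0,-3.65,5.1,5,0],[0,-3.65,5.1,10,0],[0,-3.65,5.1,14.2,0],[0,-3.65,5.1,14.2,0],[0,-3.65,5.1,14.2,0],[0,-3.65,5.1,14.2,0],[0,-3.65,5.1,14.2,0]]'
python3 - <<'E'
from plant import bot, optics
import cv2
s=bot.get_state(); print(s['tool_pos'],s['tcp_rot'],s['force'])
cv2.imwrite("pics/s2.png",cv2.resize(optics.snapshot("side")[200:340,220:420],None,fx=4,fy=4,interpolation=2)[:,:,::-1])
E
```

```text
time_s: 2.45
tool_pos: [0.5108, 0.2729, 0.1648]
tcp_rot: [0.045, 0.999, 0.001, 0.003]
force: [0.1, 0.4, 0.1]
gripper_width: -0.002
[0.51075412 0.27287508 0.16476437] [4.46749303e-02 9.98997565e-01 9.45901295e-04 2.66856894e-03] [0.11246806 0.36415943 0.07018483]
```

View pics/s2.png

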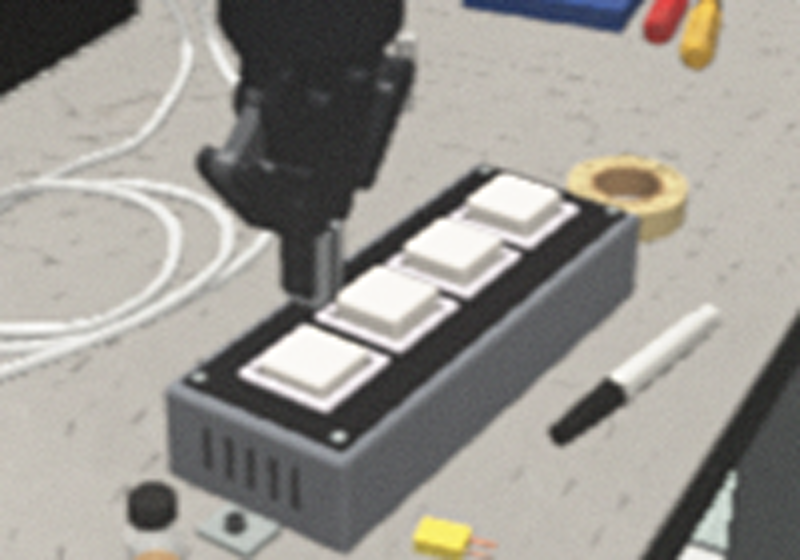

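Side crop: the shut tips are at about pixel (298,275), just above place 1's cap at (299,289). Check that against the projection, then lower to about 5 mm above the cap.

```bash
python3 - <<'E'
from plant import optics
from h import *
i=optics.camera_info('side'); print(proj(i,(.5108,.2729,.0918)),proj(i,(.5083,.2731,.068)))
E
python3 -m pendant '[[0,0.2,0,1,0],[0,0.2,0,1.8,0],[0,0.2,0,1.8,0],[0,0.2,0,1.8,0]]'
```

```text
[297.4 273.7] [298.7 285.7]
time_s: 2.9
tool_pos: [0.5071, 0.2722, 0.1434]
tcp_rot: [0.045, 0.999, -0.0, -0.001]
force: [-0.0, 0.4, -0.3]
gripper_width: -0.001
```

```bash
python3 -m pendant '[[0,0,0,0.1,0],[0,0,0,0.2,0],[0,0,0,0.2,0]]'; python3 -m pendant '[[0,0,0,0.1,0],[0,0,0,0.1,0],[0,0,0,0.1,0]]'
```

```text
time_s: 3.2
tool_pos: [0.5074, 0.2724, 0.1418]
tcp_rot: [0.045, 0.999, -0.0, -0.0]
force: [-0.5, -0.1, 0.1]
gripper_width: 0.002
time_s: 3.5
tool_pos: [0.5074, 0.2724, 0.1409]
tcp_rot: [0.045, 0.999, 0.0, 0.0]
force: [-0.6, 0.1, 0.4]
gripper_width: -0.001
```

```bash
python3 -m pendant '[[0,0,0,0.1,0],[0,0,0,0.1,0],[0,0,0,0.1,0]]'
```

```text
time_s: 3.8
tool_pos: [0.5073, 0.2724, 0.1399]
tcp_rot: [0.045, 0.999, -0.0, -0.0]
force: [-0.9, -0.5, 0.3]
gripper_width: -0.001
```

```bash
python3 -m pendant '[[0,0,0,0.1,0],[0,0,0,0.1,0],[0,0,0,0.1,0]]'
```

```text
time_s: 4.1
tool_pos: [0.5073, 0.2724, 0.1389]
tcp_rot: [0.045, 0.999, -0.0, -0.0]
force: [0.2, -0.2, 0.1]
gripper_width: -0.002
```

```bash
python3 -m pendant '[[0,0,0,0.1,0],[0,0,0,0.1,0],[0,0,0,0.1,0]]'
```

```text
time_s: 4.4
tool_pos: [0.5073, 0.2724, 0.1379]
tcp_rot: [0.045, 0.999, -0.0, -0.0]
force: [-0.0, 0.5, -0.8]
gripper_width: -0.0
```

```bash
python3 -m pendant '[[0,0,0,0.05,0],[0,0,0,0.05,0],[0,0,0,0.05,0]]'
```

```text
time_s: 4.7
tool_pos: [0.5073, 0.2724, 0.1374]
tcp_rot: [0.045, 0.999, -0.0, -0.0]
force: [-0.4, -0.7, -0.0]
gripper_width: 0.0
```

```bash
python3 -m pendant '[[0,0,0,0.05,0],[0,0,0,0.05,0],[0,0,0,0.05,0]]'
```

```text
time_s: 5.0
tool_pos: [0.5074, 0.2724, 0.1369]
tcp_rot: [0.045, 0.999, -0.0, -0.0]
force: [0.4, 0.1, -0.6]
gripper_width: 0.004
```

```bash
python3 -m pendant '[[0,0,0,0.05,0],[0,0,0,0.05,0],[0,0,0,0.05,0]]'
```

```text
time_s: 5.3
tool_pos: [0.5074, 0.2724, 0.1367]
tcp_rot: [0.045, 0.999, 0.0, 0.0]
force: [-0.7, -0.9, 2.8]
gripper_width: -0.001
```

```bash
python3 -m pendant '[[0,0,0,0.03,0],[0,0,0,0.03,0],[0,0,0,0.03,0]]'
```

```text
time_s: 5.6
tool_pos: [0.5074, 0.2724, 0.1366]
tcp_rot: [0.045, 0.999, 0.0, 0.0]
force: [-1.0, 0.1, 5.8]
gripper_width: -0.005
```

Place 1: firm contact at tip height 63.7 mm, 5.8 N without yielding, so it feels latched. Lifting off and on to place 2.

```bash
python3 -m pendant '[[0,0,0,-1,0],[0,0,0,-2.5,0],[0,0,0,-2.5,0],[0,0.07,-3,-2.5,0],[0,0.07,-5.6,-2.5,0],[0,0.07,-5.6,-2.5,0],[0,0.07,-5.6,-1.5,0],[0,0.07,-5.6,-0.7,0],[0,0.07,-5.6,-0.6,0],[0,0.07,-5.6,-0.6,0]]'
python3 -m pendant '[[0,0,0,0.1,0],[0,0,0,0.2,0],[0,0,0,0.2,0]]'
```

```text
time_s: 6.6
tool_pos: [0.5013, 0.2173, 0.1413]
tcp_rot: [0.044, 0.999, -0.0, -0.001]
force: [0.6, -0.4, -0.3]
gripper_width: 0.002
time_s: 6.9
tool_pos: [0.5017, 0.2171, 0.1405]
tcp_rot: [0.045, 0.999, 0.0, 0.0]
force: [-0.2, 1.7, 3.5]
gripper_width: -0.0
```

```bash
python3 -m pendant '[[0,0,0,0.05,0],[0,0,0,0.05,0],[0,0,0,0.05,0]]'
```

```text
time_s: 7.2
tool_pos: [0.5017, 0.217, 0.1399]
tcp_rot: [0.045, 0.999, 0.0, 0.0]
force: [-1.0, 3.2, 4.4]
gripper_width: -0.003
```

Place 2: contact at tip 67.6 mm and yields at about 4.4 N, so it is up. On to place 3.

```bash
python3 -m pendant '[[0,0,0,-1,0],[0,0,0,-2,0],[0,0.07,-3,-2,0],[0,0.07,-5.6,-2,0],[0,0.07,-5.6,-2,0],[0,0.07,-5.6,-1,0],[0,0.07,-5.6,-0.4,0],[0,0.07,-5.6,-0.3,0],[0,0.07,-5.6,-0.3,0],[0,0.07,-5.6,-0.3,0]]'
python3 -m pendant '[[0,0,0,0.1,0],[0,0,0,0.2,0],[0,0,0,0.2,0],[0,0,0,0.2,0]]'
```

```text
time_s: 8.2
tool_pos: [0.4959, 0.1614, 0.1424]
tcp_rot: [0.044, 0.999, -0.0, -0.0]
force: [0.3, 0.4, -0.0]
gripper_width: -0.001
time_s: 8.6
tool_pos: [0.496, 0.161, 0.1407]
tcp_rot: [0.045, 0.999, 0.0, 0.0]
force: [-0.2, 0.1, 1.2]
gripper_width: -0.001
```

```bash
python3 -m pendant '[[0,0,0,0.1,0],[0,0,0,0.1,0],[0,0,0,0.1,0]]'
```

```text
time_s: 8.9
tool_pos: [0.496, 0.161, 0.1399]
tcp_rot: [0.045, 0.999, 0.0, 0.0]
force: [-0.3, 0.7, 4.6]
gripper_width: -0.001
```

Place 3: contact at the same height, 4.6 N and yielding, so it is up. On to place 4.

```bash
python3 -m pendant '[[0,0,0,-1,0],[0,0,0,-2,0],[0,0.07,-3,-2,0],[0,0.07,-5.6,-2,0],[0,0.07,-5.6,-2,0],[0,0.07,-5.6,-1,0],[0,0.07,-5.6,-0.4,0],[0,0.07,-5.6,-0.3,0],[0,0.07,-5.6,-0.3,0],[0,0.07,-5.6,-0.3,0]]'
python3 -m pendant '[[0,0,0,0.1,0],[0,0,0,0.2,0],[0,0,0,0.2,0],[0,0,0,0.2,0]]'
```

```text
time_s: 9.9
tool_pos: [0.4902, 0.1057, 0.1425]
tcp_rot: [0.044, 0.999, 0.0, -0.0]
force: [-0.2, 0.2, 0.1]
gripper_width: 0.001
time_s: 10.3
tool_pos: [0.4903, 0.1053, 0.1407]
tcp_rot: [0.045, 0.999, 0.0, 0.0]
force: [-0.1, 0.9, 2.2]
gripper_width: 0.001
```

```bash
python3 -m pendant '[[0,0,0,0.1,0],[0,0,0,0.1,0],[0,0,0,0.1,0]]'
```

```text
time_s: 10.6
tool_pos: [0.4903, 0.1053, 0.1399]
tcp_rot: [0.045, 0.999, 0.0, 0.0]
force: [-1.5, 0.9, 5.1]
gripper_width: -0.003
```

Place 4 is up too, so place 1 is the latched key. Going back over it.

```bash
python3 -m pendant '[[0,0,0,-1,0],[0,0,0,-2.5,0],[0,0,0,-2.5,0],[0,-0.2,5,-2.5,0],[0,-0.2,10,-2.5,0],[0,-0.2,14,-2.5,0],[0,-0.2,16.8,-2.5,0],[0,-0.2,16.8,-2.5,0],[0,-0.2,16.8,-1.5,0],[0,-0.2,16.8,-0.3,0]]'
python3 -m pendant '[[0,0,0,0,0],[0,0,0,0,0],[0,0,0,0.2,0],[0,0,0,0.4,0],[0,0,0,0.6,0],[0,0,0,0.6,0]]'
```

```text
time_s: 11.6
tool_pos: [0.5069, 0.2713, 0.1418]
tcp_rot: [0.045, 0.999, -0.0, -0.0]
force: [0.4, 1.0, -0.5]
gripper_width: -0.003
time_s: 12.2
tool_pos: [0.5074, 0.2723, 0.1368]
tcp_rot: [0.045, 0.999, 0.0, 0.0]
force: [-0.5, 0.7, 0.8]
gripper_width: 0.003
```

```bash
python3 -m pendant '[[0,0,0,0.1,0],[0,0,0,0.2,0],[0,0,0,0.3,0],[0,0,0,0.3,0],[0,0,0,0.3,0]]'
```

```text
time_s: 12.7
tool_pos: [0.5074, 0.2724, 0.1349]
tcp_rot: [0.045, 0.999, -0.0, 0.001]
force: [-1.7, -1.0, 8.1]
gripper_width: 0.0
```

```bash
python3 -m pendant '[[0,0,0,0.1,0],[0,0,0,0.2,0],[0,0,0,0.2,0],[0,0,0,0.2,0]]'
```

```text
time_s: 13.1
tool_pos: [0.5075, 0.2724, 0.1332]
tcp_rot: [0.045, 0.999, 0.0, 0.001]
force: [-1.9, -1.0, 9.7]
gripper_width: 0.004
```

3.5 mm below latched height (about 7.5 mm deep) at 9.7 N, so the catch should be free. Withdrawing straight up and looking.

```bash
python3 -m pendant '[[0,0,0,-0.5,0],[0,0,0,-2,0],[0,0,0,-6,0],[0,0,0,-11,0],[0,0,0,-16,0],[0,3.6,-5,-17,0],[0,3.6,-5,-17,0],[0,3.6,-5,-17,0],[0,3.6,-5,-17,0],[0,3.6,-5,-17,0]]'
python3 - <<'E'
from plant import bot, optics
from m import *
print(bot.get_state()['tool_pos'],bot.get_state()['force'])
i=optics.camera_info("wrist"); im=optics.snapshot("wrist"); side=optics.snapshot("side")
for p,s in keys(im,i): print(p.round(4),s)
a=cv2.imread('pics/side0.png')[210:340,230:400]; b=side[210:340,230:400,::-1]
f=lambda x:cv2.resize(x,None,fx=2.3,fy=2.3,interpolation=2)
cv2.imwrite('pics/s3.png',np.hstack([f(a),f(b)])); cv2.imwrite('pics/w3.png',im[:,:,::-1])
E
```

```text
time_s: 14.1
tool_pos: [0.4677, 0.2264, 0.3009]
tcp_rot: [0.045, 0.999, 0.0, -0.0]
force: [0.5, -0.2, 0.0]
gripper_width: 0.0
[0.46767457 0.22637727 0.30086415] [ 0.4636974  -0.22698193  0.04271658]
[0.5109 0.2736 0.068 ] [359, 243, 44, 42, 1756]
[0.5042 0.2178 0.068 ] [287, 241, 43, 42, 1777]
[0.4975 0.1622 0.068 ] [214, 239, 44, 42, 1803]
[0.4907 0.1049 0.068 ] [137, 237, 48, 42, 1908]
```

View pics/s3.png

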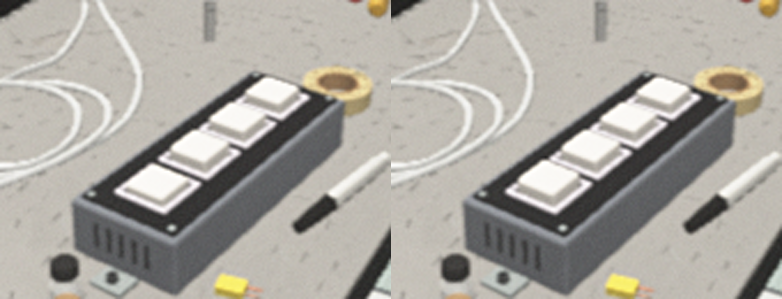

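View pics/w3.png

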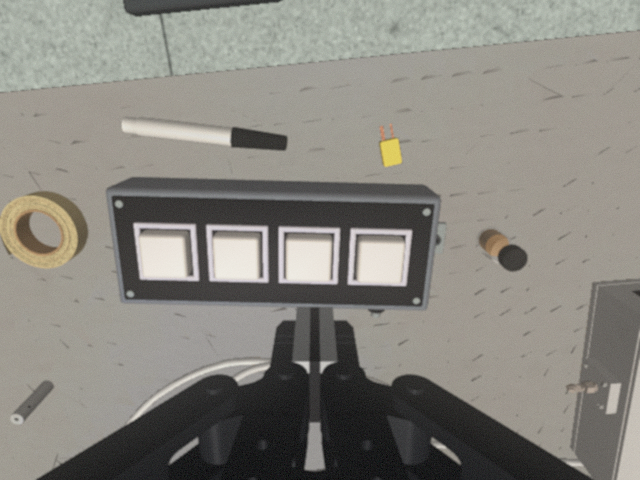

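Before/after side crops: the place 1 cap (low at crop (157,185) before) now stands as high as the others at (550,183). In the wrist view the tape, pen, plug, vial and post are where they were. The gripper is well clear and the force reads about zero, so I'm handing in.

```bash
python3 -m pendant '[[0,0,0,0,0],[0,0,0,0,0],[0,0,0,0,0]]'; python3 -c "
from plant import job; print(job.hand_in())"
```

```text
time_s: 14.5
tool_pos: [0.467, 0.226, 0.3013]
tcp_rot: [0.045, 0.999, -0.0, -0.0]
force: [0.8, 0.3, -0.5]
gripper_width: -0.0
the job is handed in; nothing more can be done
None
```

The latched key was at place 1, the leftmost. I pressed it in and let go, and it popped up again. The job was handed in at 14.5 s of the 48 s allowed.

- **Tapping, left to right with the fingers shut:**
  - Place 1 met firm contact with the fingertips at about 63.7 mm, and 5.8 N did not move it, so it was latched.
  - Places 2, 3 and 4 met contact at about 67.7 mm and yielded at 4.4 to 5.1 N, so they were up. I pushed each of these only about 1 mm.
- **Press:** I pressed place 1 to about 7.5 mm deep (9.7 N), then withdrew straight up.
- **Last checks:**
  - The side pictures from before and after show the place 1 cap now as high as the other three.
  - The vial, tape, pen, plug and post look unmoved.
  - The gripper is about 16 cm above the keys, with the wrist force at about zero.
- **Failures and disagreements:** No check failed. The tip heights read about 0.3 mm lower than the given key heights, within calibration. At place 2 a sideways force of about 3 N showed during the tap. I had come down there before the arm fully settled, so I let it settle longer at places 3 and 4.

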